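# Grease the specimen trimmer

## Task

The specimen trimmer needs greasing. Lift the chip hood that covers its nipple off the trimmer's bar and hang it astride the bar of the free-standing bench rail, letting go of it there; then take the push grease gun out of its stand, press its coupler squarely onto the tilted grease nipple until it snaps on, and keep pushing along the nipple's axis until the gun's sprung nose has slid more than half of its 16 mm travel into the barrel. Finish while still gripping the gun and holding it pushed in against its spring; leave the other things on the worktop where they lie.

Things in the scene. Friction and masses are not known exactly. Their poses are not given: they have to be found in the camera images.
- trimmer: Low grey screw trimmer, fixed: base plate 150 (x) x 236 (y) x 18 mm, an end block with an upright lug (top at 145 mm) at each end, between the lugs a steel bar 12 mm thick along y, axis 129 mm up over x = 0, 156 mm free; hand wheel at the -y end. Origin: centre of the underside; the nipple leans towards -x; z up.
- nipple: Steel grease nipple on the trimmer's carriage, leaning 30 degrees from vertical; 11 mm ball head, neck 6 mm thick, below it a hexagon 16 mm wide. Origin: centre of the ball, in the trimmer's frame at x -24, y -26, z 78 mm. Its z axis points outwards along the nipple: the gun comes on from there, with its own z axis the same way. Under the hood at the start.
- hood: Loose sheet-aluminium chip hood, 160 g: a tent-shaped saddle 112 mm long (y), 126 wide at its foot (x), reaching 97 below its origin; the ridge is a channel open below, 20 wide and 20 deep inside. On top a black grip rib 12 thick (x), 56 long (y), 3 to 36 mm above the origin: pinch it across x. Origin: middle of the channel's ceiling, which rests on the bar's top; z up.
- rail: Bench rail, fixed: wooden foot 120 x 190 x 14 mm with two posts and a round steel bar 12 mm thick along its y axis, bar axis at z = 129 mm; 145 mm free between the ball ends of the posts. Origin: centre of the underside; z up.
- rail_mid (a point): Middle of the top line of the rail's bar (135 mm above the worktop); axes as rail. The hood's origin belongs here (the hood may slide some 16 mm either way along the bar).
- gun_stand: Wooden stand of the grease gun, fixed: foot 104 x 104 mm, two cheeks, top board 96 x 96 mm with its upper face at z = 115 mm and an upright round hole 36 mm wide in the middle; draw the gun straight up by 100 mm or more. Origin: centre of the underside; z up.
- gun: Loose push grease gun, 320 g, 149 mm long. Origin: on the axis at the coupler's mouth (nose fully out); z along the axis to the handle. Diameters: coupler 30 (0 to 28 mm), stem 12, barrel 34 (52 to 95), collar 46 (95 to 103); hexagonal handle 28 across flats (103 to 144), two flats facing +-y: grip on two flats, tips just above the collar. At first it hangs upright by its collar in the stand.
- coupler_seat (a point): Point in the coupler, on the axis, 11.5 mm above its mouth, where the ball's centre lies once snapped on. The mouth is 22 mm wide; four sprung jaws 6 mm above it resist with about 5 N as the ball spreads them (from about 11 mm short of home), then draw the coupler home. Up to 3 mm off-centre still goes on.
- gun_nose (a joint): How far coupler and stem have slid into the barrel, m: 0 fully out, 0.016 fully in. The spring takes 11 N to start, 15 N at 9 mm, 18 N at 16 mm, so the coupler snaps on first; then the barrel and handle move on towards the nipple by this much.
- petri_dish: Clear dish with grains, 60 mm wide, 13 mm high; leave alone. Origin: centre of the underside.
- loupe: Small folding loupe, 36 x 26 x 16 mm; leave alone.
- specimen_box_15: Clear specimen box, 45 x 45 x 38 mm; leave alone.
- specimen_box_13: Clear specimen box with a dark foot, 44 x 41 x 31 mm; leave alone.
- vial: Squat glass vial with a stopper, 36 mm wide, 55 mm high; leave alone.
- pen_2: Felt pen, 135 mm long; leave alone.
- screwdriver: Small screwdriver, 138 mm long; leave alone.
Not all that is in view belongs to the job. What is shaped like the gun but brown or orange is not meant.

How it is judged:
By the outcome, as a careful person would: the job done as asked, in the order asked, and still so for the second after the job is handed in, while the arm keeps its last pose, push and grip.
It also fails if it takes over 61 s, if anything falls off the work surface, if the arm or the gripper's body presses on something with over 40 N, if the wrist force passes 120 N, or if a joint passes its speed limit or range.

## Robot

A 6-joint arm with a two-finger parallel gripper is mounted at the origin on a cart in front of the work surface, level with it; the furniture and walls round the work are solid. World frame = base frame: x ahead of the robot, y to its left, z up, the work surface at z = 0. Lengths are in mm, angles in rad, forces in N, time in s.
With the tool pointing down it reaches from about 300 to 825 mm from the base axis. Payload 5.4 kg.
Tool frame: the origin (TCP) lies at the very end of the fingers, on their centre line; the grasp point (between the pads) lies 19 mm behind it; z points along the fingers, y is the line along which they close (so a half turn about z gives the same grasp; the last joint's range is limited). The gripper opens to 92 mm and grips with 3 to 60 N. Pads are 20 mm wide; open, the fingers measure 128 mm over their backs; the gripper's body (75 mm by 189 mm) begins 69 mm behind the grasp point.
Start: joints at [1.035, 0.158, 1.597, -0, 1.386, -0.21], TCP at [184.048, 544.731, 178.701] pointing down, gripper open.
Joint ranges: [-2.91, 2.91], [-0.94, 2.29], [0.18, 2.7], [-1.29, 4.43], [0.17, 2.64], [-3, 3]. Speed limits (rad/s): [2.57, 2.57, 3.14, 3.14, 3.14, 3.14].

## Interface

Orientations are given as a unit quaternion [x, y, z, w].
In Python, from cell import env gives the robot as it stands.
- The arm moves only by the shell command python3 -m crank 'ROWS' [FORCE]. ROWS is a JSON object of lists of equal length, an entry for each row: "delta_pos": the shift along the tool's x, y, z in cm, a list of three; "turn": the turn about the tool's z in degrees; "jaw": the opening, from -1 (shut) to 1 (fully open). A call has 1 to 20 rows; each row is the pose to reach, as a shift and turn from the pose commanded when the call began, along the tool's axes at that moment; what a row does not reach only later rows make up. A row lasts 1/8 s, in which the tool goes at most 62.5 mm and 10.7 degrees, less where a joint would pass 70% of its speed; a pose out of reach is approached as far as the arm can. A call with a gripper value outside its range is refused whole. The fingers move at their own pace and stop on an object; FORCE is the grip in N (left out, the last holds). Time passes only in rows, so rows that repeat a pose let the fingers close. It gives the time, the measured TCP pose, the force, the opening and the grip force at its end, in the units of the state.
- env.observe(): the state, without advancing time (a new reading comes with each control period).
- env.get_image(name): name is "side" or "top" or "wrist"; returns a dict with "image" (384x512x3 uint8, red, green, blue), "range_z" (384x512 float32, mm along the optical axis (not along the pixel's ray), 0 where there is no reading), "fx", "fy", "cx", "cy" (pixels), "extrinsics" (4x4, takes a point from camera to world coordinates); the wrist camera has in their place "mount" (4x4, takes a point from camera to tool coordinates, whose origin is the TCP and whose axes are the flange's). Camera axes: x right, y up, looking along -z (the intrinsics and any distortion apply to the point x, -y, -z); pixel columns grow to the right and rows downward; lengths in mm; the calibration is good to about 2 mm. A picture is of the moment at which its call begins: read the wrist's pose just before it.
- env.hand_in(): hands the job in; it is judged then, once.
The state is a dict: "clock": time; "joints": joint angles; "joint_vel": joint speeds; "joint_efforts": joint torques, N m; "position": TCP position; "tool_rot": TCP orientation; "ft_force": force on the tool from outside, world axes, zero at the start; "wrist_torque": the same for the moment, N m; "grip_width": opening from 0.0 (shut) to 1.0 (fully open); "grip_force": force on a finger pad.
Only numpy, scipy, OpenCV 4.12 (cv2) and the standard library are available. Lean on these libraries where they do the work, as an engineer would, in place of code of your own. Each camera call takes 0.05 s, during which the arm holds its last target. There are 200 camera calls.

## Working session

There is one attempt and no reset: what is moved stays moved. The work goes in short steps, Python scripts to look and compute and a shell command to move; the robot and the scene stay as the last step left them, time stands still between calls to the robot, and variables do not carry over. Pictures are saved under pics/ and viewed, at most 10 in all, crops included, and the job is handed in when it is done.

```bash
ls; mkdir -p pics; python3 - <<'E'
from cell import env
import cv2,numpy as np
s=env.observe(); print({k:(np.round(v,3).tolist() if not isinstance(v,dict) else v) for k,v in s.items()})
for n in ("side","top"):
    d=env.get_image(n); cv2.imwrite(f"pics/{n}0.png",cv2.resize(d["image"][:,:,::-1],(800,600)))
    print(n,d["fx"],d["fy"],d["cx"],d["cy"],np.round(d["extrinsics"],3).tolist(),[k for k in d])
    np.savez(f"{n}0.npz",**d)
E
```

```text
pics
{'clock': 0.0, 'joints': [1.035, 0.159, 1.598, 0.0, 1.386, -0.21], 'joint_vel': [-0.001, 0.0, 0.002, 0.0, 0.002, 0.0], 'joint_efforts': [-0.0, -38.559, -32.21, 0.07, 0.038, -0.0], 'position': [183.702, 544.16, 177.741], 'tool_rot': [0.162, 0.987, -0.001, -0.0], 'ft_force': [0.265, -0.573, -0.392], 'wrist_torque': [0.007, -0.01, 0.032], 'grip_force': 0.0, 'grip_width': 1.003}
side 457.193873065115 457.193873065115 253.7989730317274 189.70438841108125 [[0.998, -0.048, 0.031, 561.357], [0.054, 0.602, -0.797, -1060.305], [0.02, 0.797, 0.603, 939.883], [0.0, 0.0, 0.0, 1.0]] ['image', 'range_z', 'fx', 'fy', 'cx', 'cy', 'extrinsics']
top 387.65270897120155 387.65270897120155 251.28311143519974 193.58626280838774 [[0.013, 0.997, -0.074, 447.3], [-1.0, 0.012, -0.009, 11.983], [-0.009, 0.074, 0.997, 1257.672], [0.0, 0.0, 0.0, 1.0]] ['image', 'range_z', 'fx', 'fy', 'cx', 'cy', 'extrinsics']
```

View pics/side0.png

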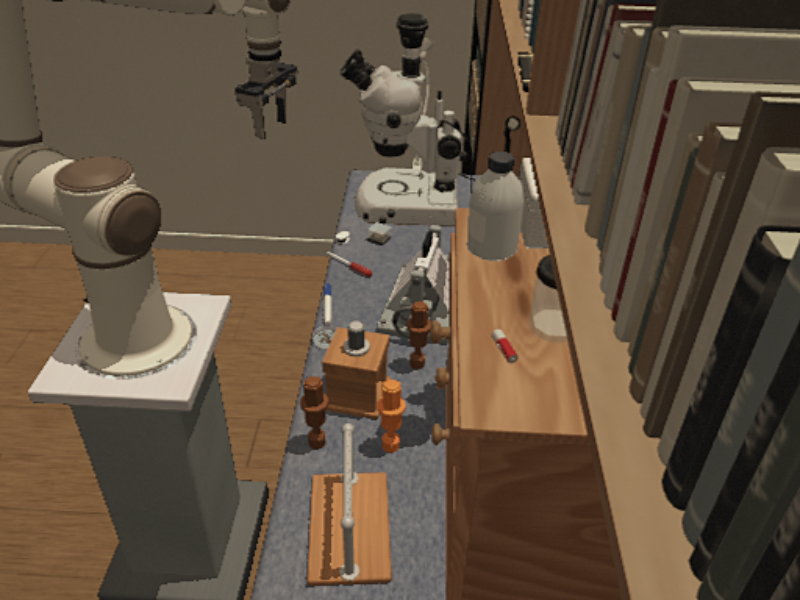

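View pics/top0.png

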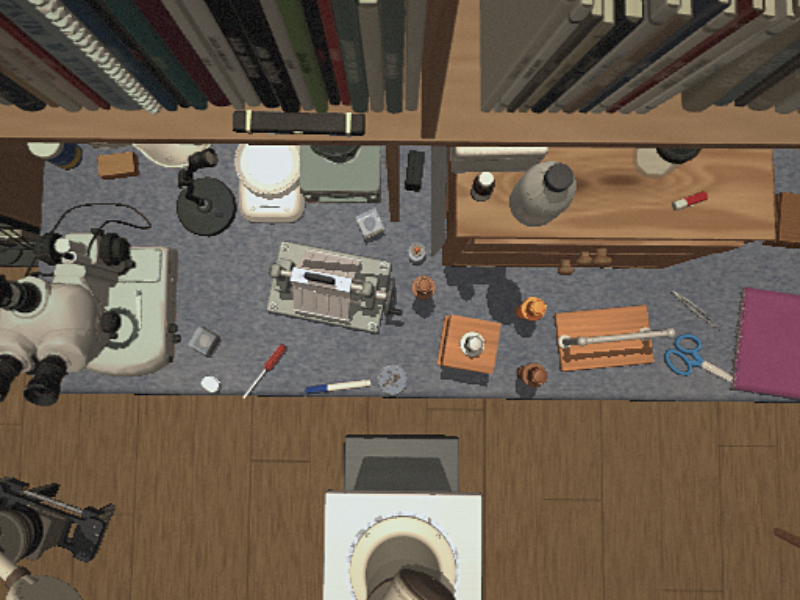

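The top view (800 px) shows the trimmer with the hood's black rib at (320,279), the gun in its stand at (472,343) and the rail bar from (565,342) to (670,333). The gun-shaped candidates are grey (472,343) in the wooden stand, brown (424,287) and (533,375), and orange (533,308). The grey one in the stand fits the description. I'll confirm it in a crop.

```bash
cat > h.py <<'E'
import numpy as np,cv2
from scipy.spatial.transform import Rotation as R
def cloud(d):
    z=d["range_z"].astype(float); v,u=np.mgrid[0:384,0:512]
    p=np.stack([(u-d["cx"])/d["fx"]*z,-(v-d["cy"])/d["fy"]*z,-z],-1)
    E=np.array(d["extrinsics"]); P=p@E[:3,:3].T+E[:3,3]; P[z<=0]=np.nan; return P
def project(d,X):
    E=np.array(d["extrinsics"]); p=(np.atleast_2d(X)-E[:3,3])@E[:3,:3]
    return np.c_[d["cx"]+d["fx"]*p[:,0]/-p[:,2], d["cy"]-d["fy"]*p[:,1]/-p[:,2]]
def wristcam(env):
    s=env.observe(); d=dict(env.get_image("wrist")); T=np.eye(4); T[:3,:3]=R.from_quat(s["tool_rot"]).as_matrix(); T[:3,3]=s["position"]
    d["extrinsics"]=T@np.array(d["mount"]); return d
E
python3 - <<'E'
from h import *
t=dict(np.load("top0.npz")); s=dict(np.load("side0.npz")); Pt=cloud(t);Ps=cloud(s)
def at(P,pts):
    for c,r in pts:
        c,r=int(c/1.5625),int(r/1.5625); print((c,r),np.round(np.nanmedian(P[r-1:r+2,c-1:c+2].reshape(-1,3),0),1))
print("top: rib, gun, rail bar ends/mid, rail foot corners, stand top, table, shelf edge, cabinet edge")
at(Pt,[(320,279),(472,341),(590,340),(620,337),(650,335),(558,311),(650,308),(560,368),(652,362),(450,360),(490,325),(360,370),(430,100),(550,160),(550,230),(560,135)])
print("side: gun top, rail bar"); at(Ps,[(355,326),(348,460),(348,500),(430,270)])
# rib: dark pixels
for n,P,d,box in(("top",Pt,t,(160,240,160,195)),("side",Ps,s,(262,295,140,200))):
    im=d["image"].max(2); m=np.zeros(im.shape,bool); a,b,c,e=box; m[c:e,a:b]=im[c:e,a:b]<60
    z=P[...,2]; m&=(z>145)&(z<200)
    q=P[m]; print(n,len(q),np.round(np.median(q,0),1),np.round(np.percentile(q,[2,98],axis=0),1).tolist())
    r=cv2.minAreaRect(q[:,:2].astype(np.float32)); print(r)
im=t["image"][170:270,270:440,::-1]
a=cv2.resize(im,(800,470),interpolation=cv2.INTER_CUBIC); cv2.imwrite("pics/crop.png",a)
E
```

```text
top: rib, gun, rail bar ends/mid, rail foot corners, stand top, table, shelf edge, cabinet edge
(204, 178) [570.  156.2 172.1]
(302, 218) [ 460.9 -120.7  168.3]
(377, 217) [ 466.8 -341.6  134.6]
(396, 215) [ 473.3 -393.6  134.6]
(416, 214) [ 476.8 -452.8  135.7]
(357, 199) [ 526.4 -316.3    5. ]
(416, 197) [ 535.3 -508.9    3. ]
(358, 235) [ 410.5 -320.9    5.5]
(417, 231) [ 426.  -506.4   12.1]
(288, 230) [425.9 -86.1 116. ]
(313, 208) [ 491.2 -159.1  115.7]
(230, 236) [402.   90.7   0.5]
(275, 64) [709.1 -18.6 633.5]
(352, 102) [ 729.  -208.8  374. ]
(352, 147) [ 622.8 -209.8  374.3]
(358, 86) [ 715.9 -187.1  514.6]
side: gun top, rail bar
(227, 208) [ 454.7 -128.1  168.8]
(222, 294) [ 469.4 -388.   134.8]
(222, 320) [ 477.3 -458.9  135.5]
(275, 172) [580.1 129.  114.5]
top 46 [567.7 157.1 169.5] [[562.5, 130.8, 150.2], [578.3, 182.0, 173.2]]
((570.5823974609375, 156.55313110351562), (52.63286209106445, 9.899352073669434), 80.34507751464844)
side 61 [571.5 144.3 165.7] [[562.8, 129.0, 147.0], [580.2, 180.6, 173.2]]
((572.3017578125, 155.93153381347656), (58.25453186035156, 10.6641263961792), 78.68640899658203)
```

View pics/crop.png

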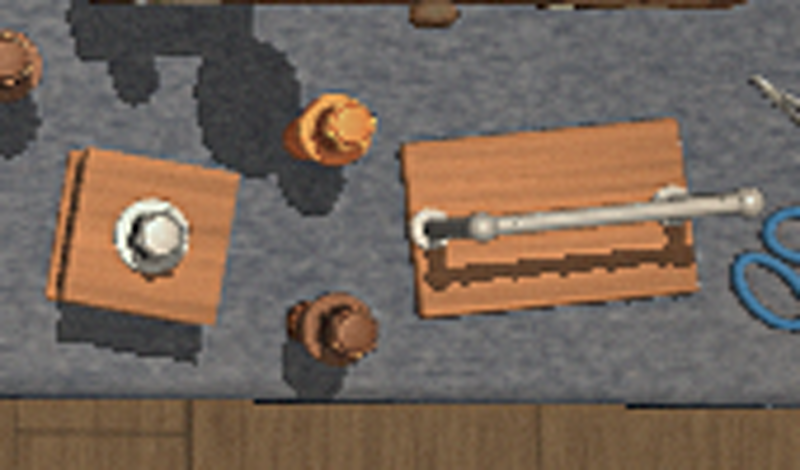

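The crop confirms it: the grey-headed gun sits in the square stand at crop (153,235). The brown and orange look-alikes stand free at (15,65), (335,325) and (345,125). I'll move above the hood now and refine there with the wrist camera.

```bash
cat >> h.py <<'E'
def plan(env,target,yaw):
    """world TCP target, closing-axis yaw (deg, mod 180) -> delta cm, turn deg"""
    s=env.observe(); M=R.from_quat(s["tool_rot"]).as_matrix(); y=np.degrees(np.arctan2(M[1,1],M[0,1]))
    t=-((yaw-y+90)%180-90); print("now",np.round(s["position"],1),"yaw %.1f"%y,"j6 %.2f"%s["joints"][5],"F",np.round(s["ft_force"],1),"w %.3f"%s["grip_width"],"t %.1f"%s["clock"])
    print("delta cm",np.round(M.T@(np.array(target)-s["position"])/10,2),"turn %.1f (or %.1f)"%(t,t-180*np.sign(t)))
E
python3 -m crank '{"delta_pos":[[-6,-11,-6],[-12,-21.8,-12],[-12.2,-21.8,-14],[-24,-22.5,-15],[-36,-23.5,-15],[-49.1,-24.4,-15],[-49.1,-24.4,-15],[-49.1,-24.4,-15],[-49.1,-24.4,-15],[-49.1,-24.4,-15],[-49.1,-24.4,-15],[-49.1,-24.4,-15]],"turn":[0,0,10,20,30,40,50,60,70,81,81,81],"jaw":[1,1,1,1,1,1,1,1,1,1,1,1]}'
python3 - <<'E'
from cell import env
from h import *
plan(env,[571,156,250],-10.5)
d=wristcam(env); np.savez("w1.npz",**d); cv2.imwrite("pics/w1.png",d["image"][:,:,::-1]); P=cloud(d)
m=(P[...,2]>160)&(P[...,2]<185)&(d["image"].max(2)<90)
q=P[m]; print(len(q),np.round(np.median(q,0),1),cv2.minAreaRect(q[:,:2].astype(np.float32)))
print("mount",np.round(d["mount"],2).tolist())
E
```

```text
clock: 1.6
position: [570.6, 156.7, 328.1]
tool_rot: [0.764, 0.645, -0.0, -0.001]
ft_force: [0.2, 0.0, 0.8]
grip_width: 1.0
grip_force: 0.0
now [570.6 156.7 328.1] yaw -9.6 j6 0.23 F [0.2 0.  0.8] w 1.000 t 1.6
delta cm [-0.06  0.07  7.81] turn 0.9 (or -179.1)
1887 [756.4  34.5 171.5] ((612.1250610351562, 34.35658264160156), (451.6681213378906, 298.798583984375), 33.4915657043457)
mount [[-0.0, 0.97, 0.26, 72.43], [1.0, 0.0, 0.0, 0.41], [0.0, 0.26, -0.97, -206.7], [0.0, 0.0, 0.0, 1.0]]
```

View pics/w1.png

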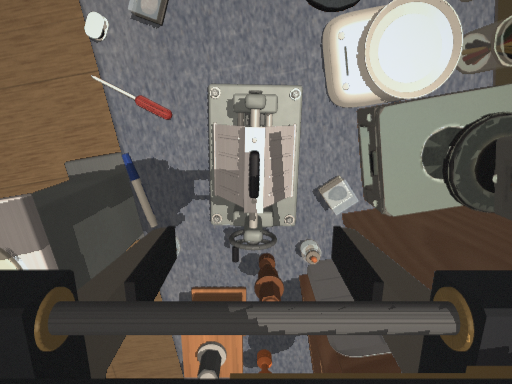

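The wrist view shows the hood's black rib at (254,175), centred and running vertically. The trimmer plate spans (210,86) to (300,225) with the hand wheel at the bottom (-y), and the gun's stand is at (210,350).

```bash
python3 - <<'E'
from cell import env
from h import *
d=dict(np.load("w1.npz")); P=cloud(d); z=P[...,2]; im=d["image"].max(2)
box=np.zeros(z.shape,bool); box[60:250,190:320]=1
m=box&(z>160)&(z<185); q=P[m]; print("rib top",len(q),np.round(np.median(q,0),1),cv2.minAreaRect(q[:,:2].astype(np.float32)))
m2=np.zeros(z.shape,bool); m2[140:205,240:270]=1; m2&=im<60
u=np.argwhere(m2)[:,::-1].astype(np.float32); r=cv2.minAreaRect(u); print("rib px",r)
for t,hh in((dict(np.load("top0.npz")),"top"),(d,"wrist")):
    Q=cloud(t); zz=Q[...,2]; mm=(zz>11)&(zz<24)&(abs(Q[...,0]-575)<130)&(abs(Q[...,1]-150)<150)
    n,l,st,c=cv2.connectedComponentsWithStats(mm.astype(np.uint8)); 
    # plate: all parts above z 11 near the trimmer
    mm=(zz>11)&(np.hypot(Q[...,0]-575,Q[...,1]-150)<150)
    n,l,st,c=cv2.connectedComponentsWithStats(mm.astype(np.uint8)); k=1+np.argmax(st[1:,4]); w=Q[(l==k)&(zz<25)]
    print(hh,"plate",len(w),np.median(w[:,2]),cv2.minAreaRect(w[:,:2].astype(np.float32)))
# triangulate rib centre: top camera ray + wrist ray
def ray(t,u):
    E=np.array(t["extrinsics"]); v=E[:3,:3]@np.array([(u[0]-t["cx"])/t["fx"],-(u[1]-t["cy"])/t["fy"],-1]); return E[:3,3],v/np.linalg.norm(v)
t=dict(np.load("top0.npz")); mt=np.zeros(z.shape,bool); mt[165:190,185:225]=1; mt&=t["image"].max(2)<50
rt=cv2.minAreaRect(np.argwhere(mt)[:,::-1].astype(np.float32)); print("top px",rt)
for cam,px in((t,rt[0]),(d,r[0])):
    o,v=ray(cam,px); print(np.round(o+v*(171-o[2])/v[2],1))
E
```

```text
rib top 463 [571.1 160.8 171. ] ((571.3989868164062, 159.7675323486328), (54.39875411987305, 12.114551544189453), 80.19572448730469)
rib px ((254.0, 174.0), (46.0, 10.0), 90.0)
top plate 1268 18.794646720686956 ((571.426513671875, 150.1488494873047), (249.3013916015625, 149.9783935546875), 79.44082641601562)
wrist plate 0 nan ((0.0, 0.0), (0.0, 0.0), 0.0)
top px ((205.11940002441406, 177.46095275878906), (39.51068115234375, 15.125781059265137), 5.856013774871826)
[571.6 153.2 171. ]
[571.6 161.3 171. ]
  return _methods._mean(a, axis=axis, dtype=dtype,
  ret = ret.dtype.type(ret / rcount)
```

```bash

python3 -m crank '{"delta_pos":[[0.3,0,5],[0.3,0,10],[0.3,0,14.5],[0.3,0,17.5],[0.3,0,18.5],[0.3,0,18.5],[0.3,0,18.5],[0.3,0,18.5],[0.3,0,18.5],[0.3,0,18.5],[0.3,0,18.5]],"turn":[0,0,0,0,0,0,0,0,0,0,0],"jaw":[0,0,0,0,0,-0.5,-1,-1,-1,-1,-1]}' 25
python3 -m crank '{"delta_pos":[[0,0,-1],[0,0,-3],[0,0,-6],[0,0,-10],[0,0,-14],[0,0,-16],[0,0,-16]],"turn":[0,0,0,0,0,0,0],"jaw":[-1,-1,-1,-1,-1,-1,-1]}'
python3 - <<'E'
from cell import env
from h import *
plan(env,[472,-397,300],5)
d=wristcam(env); np.savez("w2.npz",**d); cv2.imwrite("pics/w2.png",d["image"][:,:,::-1])
# rail bar from two views
for n in("top","side"):
    t=dict(np.load(n+"0.npz")); P=cloud(t); z=P[...,2]
    m=(z>126)&(z<150)&(P[...,0]>440)&(P[...,0]<510)&(P[...,1]<-310)&(P[...,1]>-500)
    q=P[m]; mid=q[(q[:,1]<-340)&(q[:,1]>-455)]
    f=np.polyfit(mid[:,1],mid[:,0],1); print(n,len(q),"z top",np.percentile(mid[:,2],[50,95]),"x at -400",np.polyval(f,-400),"yaw",-np.degrees(np.arctan(f[0])),"y range",q[:,1].min(),q[:,1].max())
    m=(z>6)&(z<20)&(P[...,0]>390)&(P[...,0]<560)&(P[...,1]<-290)&(P[...,1]>-530); print("foot",cv2.minAreaRect(P[m][:,:2].astype(np.float32)))
E
```

```text
clock: 3.02
position: [571.7, 159.3, 143.7]
tool_rot: [0.764, 0.645, 0.0, 0.0]
ft_force: [-0.3, -0.7, 0.3]
grip_width: 0.006
grip_force: 0.0
clock: 3.9
position: [572.8, 159.5, 306.4]
tool_rot: [0.764, 0.645, 0.002, 0.001]
ft_force: [-0.4, -0.1, -0.2]
grip_width: 0.004
grip_force: 0.0
now [572.8 159.5 306.4] yaw -9.7 j6 0.24 F [-0.4 -0.1 -0.2] w 0.004 t 3.9
delta cm [-56.55  -0.59   0.58] turn -14.7 (or 165.3)
top 280 z top [134.59544521 139.13400888] x at -400 472.2170813812807 yaw 6.233650692910873 y range -498.58827893407704 -318.4648407407709
foot ((476.06353759765625, -411.48492431640625), (233.6179962158203, 167.50355529785156), 88.85374450683594)
side 385 z top [134.48514096 137.15790379] x at -400 470.5139103418028 yaw 6.016670541488507 y range -497.88238257835496 -320.4354482594779
foot ((455.98065185546875, -409.2328186035156), (150.17213439941406, 195.17340087890625), 6.128933906555176)
```

View pics/w2.png

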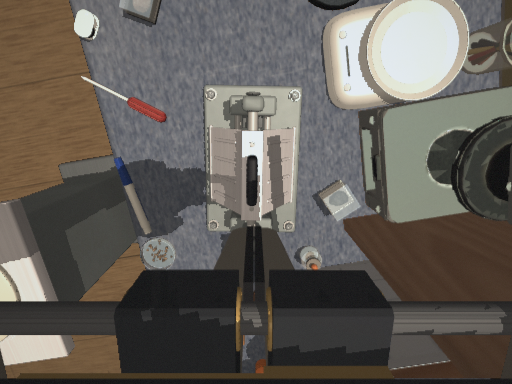

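The wrist view shows the fingers shut at (255,235) with the hood still on the bar, rib at (252,180), so the grasp missed. I'll check where the fingertips really are against the reported TCP.

```bash
python3 - <<'E'
from cell import env
from h import *
d=dict(np.load("w2.npz")); s=env.observe(); P=cloud(d); M=R.from_quat(s["tool_rot"]).as_matrix(); L=(P-s["position"])@M
print("TCP px",project(d,s["position"]), "J",np.round(s["joints"],3))
for r in (150,180,200,215,222,226,230,235,240,250,260): print(r,np.round(P[r,254],1),np.round(L[r,254],1))
t=dict(env.get_image("top")); Pt=cloud(t)
px=project(t,s["position"])[0]; print("top TCP px",px*1.5625)
E=np.array(t["extrinsics"])
a=t["image"][120:240,130:330,::-1]; cv2.imwrite("pics/t2.png",cv2.resize(a,(800,480)))
print("crop px of TCP",(px-[130,120])*4)
t=dict(env.get_image("side")); px=project(t,s["position"])[0]
np.savez("side2.npz",**t); 
a=t["image"][60:220,220:320,::-1]; b=cv2.resize(a,(375,600)); cv2.circle(b,tuple(((px-[220,60])*3.75).astype(int)),3,(0,0,255),-1); cv2.imwrite("pics/s2.png",b)
E
```

```text
TCP px [[252.2112123  221.04084415]] J [0.068 0.156 1.355 0.    1.629 0.237]
150 [579.4 190.8 138.2] [ 32.1   1.8 166.2]
180 [574.2 161.2 170.3] [  2.1   1.7 134.1]
200 [570.3 138.3 170.6] [-21.1   1.7 133.8]
215 [565.7 110.5 139. ] [-49.3   1.8 165.4]
222 [563.9  99.9 134.9] [-60.1   1.9 169.4]
226 [574.7 169.3 342.6] [ 10.2   1.1 -38.2]
230 [574.8 169.9 350.8] [ 10.9   1.1 -46.5]
235 [574.7 169.5 357.2] [ 10.4   1.1 -52.8]
240 [574.7 169.9 365.2] [ 10.9   1.1 -60.8]
250 [574.7 170.  377.5] [ 10.9   1.  -73.1]
260 [574.6 169.7 387.4] [ 10.7   1.  -83. ]
top TCP px [305.88367501 267.34260648]
crop px of TCP [263.06220803 204.3970726 ]
```

View pics/s2.png

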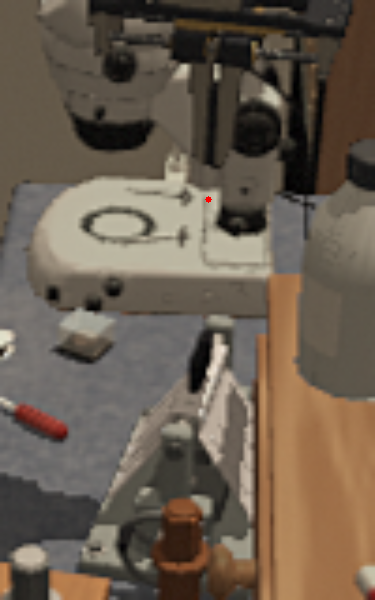

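The side crop shows the fingers ending close to the projected TCP (208,199), with the rib at (200,365). I'll get the finger geometry from depth.

```bash
python3 - <<'E'
from cell import env
from h import *
d=dict(np.load("w2.npz")); s=env.observe(); P=cloud(d); M=R.from_quat(s["tool_rot"]).as_matrix(); L=(P-s["position"])@M
for r in range(216,262,6):
    print(r,[ (c,*np.round(L[r,c],0).astype(int)) for c in range(226,286,6) if L[r,c,2]<60])
t=dict(np.load("side2.npz")); Q=(cloud(t)-s["position"])@M
m=(abs(Q[...,0])<60)&(abs(Q[...,1])<100)&(Q[...,2]>-110)&(Q[...,2]<60); q=Q[m]
print("side: pts",len(q),"max z",q[:,2].max())
for a in range(-100,40,10):
    w=q[(q[:,2]>=a)&(q[:,2]<a+10)]
    if len(w): print(a,len(w),"x %.0f..%.0f y %.0f..%.0f"%(w[:,0].min(),w[:,0].max(),w[:,1].min(),w[:,1].max()))
E
```

```text
216 []
222 []
228 [(238, np.int64(10), np.int64(-7), np.int64(-44)), (244, np.int64(10), np.int64(-4), np.int64(-43)), (250, np.int64(11), np.int64(0), np.int64(-45)), (256, np.int64(11), np.int64(3), np.int64(-45)), (262, np.int64(10), np.int64(6), np.int64(-43)), (268, np.int64(10), np.int64(10), np.int64(-41))]
234 [(232, np.int64(10), np.int64(-10), np.int64(-52)), (238, np.int64(11), np.int64(-7), np.int64(-54)), (244, np.int64(10), np.int64(-4), np.int64(-53)), (250, np.int64(11), np.int64(0), np.int64(-54)), (256, np.int64(11), np.int64(3), np.int64(-55)), (262, np.int64(10), np.int64(6), np.int64(-52)), (268, np.int64(10), np.int64(9), np.int64(-52)), (274, np.int64(10), np.int64(13), np.int64(-53))]
240 [(232, np.int64(11), np.int64(-10), np.int64(-62)), (238, np.int64(11), np.int64(-6), np.int64(-63)), (244, np.int64(11), np.int64(-3), np.int64(-62)), (250, np.int64(11), np.int64(0), np.int64(-62)), (256, np.int64(11), np.int64(3), np.int64(-63)), (262, np.int64(10), np.int64(6), np.int64(-61)), (268, np.int64(11), np.int64(9), np.int64(-62)), (274, np.int64(10), np.int64(1
[... 1096 characters left out ...]
), np.int64(-11), np.int64(-82)), (232, np.int64(11), np.int64(-8), np.int64(-84)), (238, np.int64(11), np.int64(-6), np.int64(-83)), (244, np.int64(11), np.int64(-3), np.int64(-83)), (250, np.int64(11), np.int64(0), np.int64(-84)), (256, np.int64(11), np.int64(2), np.int64(-84)), (262, np.int64(11), np.int64(5), np.int64(-84)), (268, np.int64(11), np.int64(8), np.int64(-84)), (274, np.int64(10), np.int64(11), np.int64(-82)), (280, np.int64(11), np.int64(13), np.int64(-83))]
side: pts 271 max z -34.586537558282615
-100 48 x -16..4 y -18..18
-90 35 x -13..8 y -15..17
-80 41 x -16..5 y -14..16
-70 31 x -13..-4 y -14..15
-60 32 x -15..3 y -13..14
-50 31 x -15..9 y -13..13
-40 5 x -12..-4 y 2..8
```

```bash
python3 - <<'E'
from h import *
M=R.from_quat([.162,.987,-.001,0]).as_matrix(); p=np.array([183.7,544.2,177.7])
for n in("side0","top0"):
    Q=(cloud(dict(np.load(n+".npz")))-p)@M
    m=(abs(Q[...,0])<60)&(abs(Q[...,1])<100)&(Q[...,2]>-110)&(Q[...,2]<60); q=Q[m]; print(n,len(q))
    for a in range(-100,60,10):
        w=q[(q[:,2]>=a)&(q[:,2]<a+10)]
        if len(w): print(a,len(w),"x %.0f..%.0f y %.0f..%.0f"%(w[:,0].min(),w[:,0].max(),w[:,1].min(),w[:,1].max()))
d=dict(np.load("w1.npz")); M=R.from_quat([.764,.645,0,-.001]).as_matrix(); Q=(cloud(d)-[570.6,156.7,328.1])@M
m=(abs(Q[...,0])<40)&(abs(Q[...,1])<100)&(Q[...,2]>-110)&(Q[...,2]<60); q=Q[m]; print("w1",len(q),q[:,2].max())
for a in range(-100,60,10):
    w=q[(q[:,2]>=a)&(q[:,2]<a+10)]
    if len(w): print(a,len(w),"x %.0f..%.0f |y| %.0f..%.0f"%(w[:,0].min(),w[:,0].max(),abs(w[:,1]).min(),abs(w[:,1]).max()))
E
```

```text
side0 246
-100 34 x -14..12 y -68..59
-90 39 x -12..12 y -69..61
-80 31 x -13..9 y -65..57
-70 34 x -14..12 y -66..55
-60 27 x -11..12 y -63..52
-50 35 x -12..12 y -64..53
-40 8 x -12..12 y -54..50
top0 157
-100 15 x -14..3 y 43..58
-90 18 x -13..5 y -62..61
-80 25 x -13..7 y -62..60
-70 25 x -13..2 y -63..57
-60 33 x -13..5 y -62..55
-50 32 x -14..8 y -61..53
-40 5 x -12..-2 y 44..54
w1 8362 -35.25316609996393
-100 1815 x -3..12 |y| 45..64
-90 1393 x -9..12 |y| 45..63
-80 1161 x -10..12 |y| 45..62
-70 918 x -10..11 |y| 45..61
-60 736 x -10..11 |y| 45..60
-50 597 x -10..11 |y| 45..58
-40 167 x -10..11 |y| 45..58
```

The fixed and wrist cameras agree that the fingertips end about 36 mm short of the reported TCP, so the true tip z is the reported z plus 36. I'll regrasp with that correction.

```bash

python3 -m crank '{"delta_pos":[[0,0,2],[0,0,6],[0,0,11],[0,0,16],[0,0,19],[0,0,19.9],[0,0,19.9],[0,0,19.9],[0,0,19.9],[0,0,19.9],[0,0,19.9]],"turn":[0,0,0,0,0,0,0,0,0,0,0],"jaw":[0,0,0,0,0,0,-0.7,-1,-1,-1,-1]}' 25
python3 -m crank '{"delta_pos":[[0,0,-0.5],[0,0,-2],[0,0,-5],[0,0,-9],[0,0,-13],[0,0,-16],[0,0,-17],[0,0,-17]],"turn":[0,0,0,0,0,0,0,0],"jaw":[-1,-1,-1,-1,-1,-1,-1,-1]}'
python3 - <<'E'
from cell import env
from h import *
s=env.observe()
d=wristcam(env); np.savez("w3.npz",**d); P=cloud(d); M=R.from_quat(s["tool_rot"]).as_matrix(); L=(P-s["position"])@M
m=(d["image"].max(2)<70)&(abs(L[...,1])<12)&(L[...,0]>8)&(L[...,0]<60)&(L[...,2]>-50)&(L[...,2]<30); q=L[m]
print(len(q),np.percentile(q,[1,50,99],axis=0).round(1).tolist())
plan(env,[473,-405,277],6)
E
```

```text
clock: 5.42
position: [572.2, 159.5, 105.8]
tool_rot: [0.764, 0.645, 0.001, 0.0]
ft_force: [-1.8, 0.3, 5.9]
grip_width: 0.129
grip_force: 25.0
clock: 6.42
position: [571.7, 159.4, 274.8]
tool_rot: [0.764, 0.645, 0.0, 0.0]
ft_force: [0.1, 0.3, -2.7]
grip_width: 0.129
grip_force: 25.0
248 [[9.4, -11.7, -49.9], [10.8, -0.1, -44.9], [27.8, 11.8, -37.5]]
now [571.1 159.3 273.6] yaw -9.7 j6 0.24 F [-0.2  0.4 -2.5] w 0.128 t 6.5
delta cm [-57.28  -0.2   -0.32] turn -15.7 (or 164.3)
```

```bash

python3 -m crank '{"delta_pos":[[-2,-2,-1],[-4,-5,-2],[-7,-7,-2],[-11,-7,-2],[-16,-6.5,-2],[-21,-6,-2],[-26,-5,-2],[-31,-4,-2],[-36,-3,-2],[-41,-2,-2],[-46,-1.5,-2],[-51,-1,-2],[-55,-0.5,-2],[-57,-0.2,-2],[-57.6,-0.2,-2],[-57.6,-0.2,-2],[-57.6,-0.2,-2]],"turn":[0,0,0,0,0,0,-3,-6,-9,-12,-15.8,-15.8,-15.8,-15.8,-15.8,-15.8,-15.8],"jaw":[-1,-1,-1,-1,-1,-1,-1,-1,-1,-1,-1,-1,-1,-1,-1,-1,-1]}'
python3 - <<'E'
from cell import env
from h import *
s=env.observe(); M=R.from_quat(s["tool_rot"]).as_matrix()
d=wristcam(env); np.savez("w4.npz",**d); P=cloud(d); L=(P-s["position"])@M
# hood ridge + roof, in the tool frame, as seen in front of the fingers
t=dict(env.get_image("top")); sd=dict(env.get_image("side")); np.savez("side4.npz",**sd)
for n,c in(("wrist",P),("side",cloud(sd)),("top",cloud(t))):
    l=(c-s["position"])@M
    m=(abs(l[...,0])<75)&(abs(l[...,1])<75)&(l[...,2]>-30)&(l[...,2]<90); q=l[m]
    if len(q)>20: print(n,len(q),"x %.0f..%.0f y %.0f..%.0f z %.0f..%.0f"%(*np.percentile(q[:,0],[1,99]),*np.percentile(q[:,1],[1,99]),*np.percentile(q[:,2],[1,99])))
    z=c[...,2]; m=(abs(z-135)<6)&(c[...,0]>440)&(c[...,0]<510)&(c[...,1]<-310)&(c[...,1]>-510); q=c[m]; print(n,"bar pts",len(q), np.round(np.median(q,0),1) if len(q) else "", np.round([q[:,1].min(),q[:,1].max()],0) if len(q) else "")
    if len(q)>20: f=np.polyfit(q[:,1],q[:,0],1); print(" x at -408: %.1f yaw %.1f"%(np.polyval(f,-408),-np.degrees(np.arctan(f[0]))))
plan(env,[472.3,-408,253],6.1)
cv2.imwrite("pics/w4.png",d["image"][:,:,::-1])
E
```

```text
clock: 8.6
position: [473.1, -407.0, 294.6]
tool_rot: [0.668, 0.744, 0.0, -0.0]
ft_force: [-1.0, -0.4, -1.8]
grip_width: 0.131
grip_force: 25.0
wrist 10751 x -53..55 y -63..63 z -9..64
wrist bar pts 536 [ 464.  -340.4  135.1] [-371. -317.]
 x at -408: 470.1 yaw 5.5
side 1874 x -57..53 y -63..63 z -21..65
side bar pts 378 [ 472.3 -421.7  134.5] [-499. -321.]
 x at -408: 471.2 yaw 6.1
top 1237 x -56..54 y -61..65 z -13..64
top bar pts 159 [ 469.8 -373.3  134.9] [-427. -319.]
 x at -408: 473.3 yaw 6.7
now [ 473.2 -407.4  295. ] yaw 6.2 j6 -1.01 F [ 0.2 -0.5 -1.6] w 0.129 t 8.8
delta cm [-0.05 -0.1   4.2 ] turn 0.1 (or -179.9)
```

View pics/w4.png

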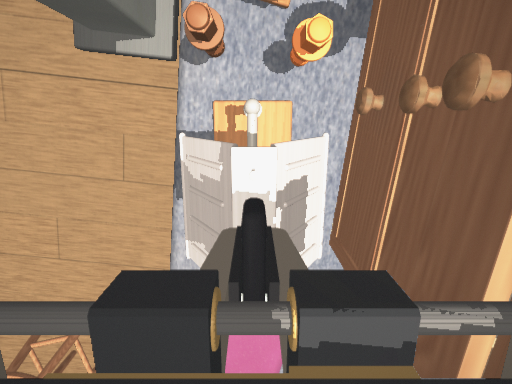

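The wrist view shows the hood (180–328, 135–270) held level, with the rail's ball end at (252,107) lined up under the ridge. The offsets are under 1 mm, so I'm lowering it.

```bash

python3 -m crank '{"delta_pos":[[0,-0.1,3],[0,-0.1,7],[0,-0.1,11],[0,-0.1,15],[0,-0.1,17.5],[0,-0.1,18.2],[0,-0.1,18.6],[0,-0.1,18.8],[0,-0.1,18.8]],"turn":[0,0,0,0,0,0,0,0,0],"jaw":[-1,-1,-1,-1,-1,-1,-1,-1,-1]}'
python3 - <<'E'
from cell import env
from h import *
s=env.observe(); M=R.from_quat(s["tool_rot"]).as_matrix()
for n in("side","top"):
    c=cloud(dict(env.get_image(n))); l=(c-s["position"])@M
    m=(abs(l[...,0])<75)&(abs(l[...,1])<75)&(l[...,2]>-30)&(l[...,2]<75); q=l[m]
    print(n,len(q),"x %.0f..%.0f y %.0f..%.0f z %.0f..%.0f"%(*np.percentile(q[:,0],[1,99]),*np.percentile(q[:,1],[1,99]),*np.percentile(q[:,2],[1,99])))
plan(env,[472.3,-408,104],6.1)
E
```

```text
clock: 9.88
position: [472.4, -408.7, 107.7]
tool_rot: [0.668, 0.744, -0.0, 0.001]
ft_force: [-0.4, -0.2, -2.7]
grip_width: 0.129
grip_force: 25.0
side 1757 x -66..62 y -63..63 z -29..65
top 803 x -47..66 y -60..65 z -29..66
now [ 472.3 -408.6  107.5] yaw 6.1 j6 -1.01 F [-0.4  0.4 -1.1] w 0.128 t 10.0
delta cm [0.06 0.01 0.35] turn 0.0 (or -180.0)
```

```bash

python3 -m crank '{"delta_pos":[[0,0,0.2],[0,0,0.3],[0,0,0.35],[0,0,0.35]],"turn":[0,0,0,0],"jaw":[-1,-1,-1,-1]}' 8
python3 - <<'E'
from cell import env
from h import *
plan(env,[472.3,-408,104],6.1)
E
```

```text
clock: 10.48
position: [472.3, -408.8, 105.7]
tool_rot: [0.668, 0.744, -0.0, 0.001]
ft_force: [-4.0, 3.5, 8.3]
grip_width: 0.128
grip_force: 8.0
now [ 472.3 -408.8  105.7] yaw 6.1 j6 -1.01 F [-4.   3.5  8.3] w 0.128 t 10.5
delta cm [0.08 0.01 0.17] turn 0.0 (or -180.0)
```

```bash

python3 -m crank '{"delta_pos":[[0,0,0],[0,0,0],[0,0,0],[0,0,-2],[0,0,-6],[0,0,-11],[0,0,-16],[0,0,-20],[0,0,-20]],"turn":[0,0,0,0,0,0,0,0,0],"jaw":[-0.4,0,0,0,0,0,0,0,0]}'
python3 - <<'E'
from cell import env
from h import *
s=env.observe()
for n in("side","top"):
    d=dict(env.get_image(n)); c=cloud(d); z=c[...,2]
    m=(abs(c[...,0]-472)<20)&(abs(c[...,1]+408)<40)&(z>150)&(z<200)&(d["image"].max(2)<80); q=c[m]; print(n,"rib",len(q),np.round(np.percentile(q,[2,50,98],axis=0),0).tolist(), cv2.minAreaRect(q[:,:2].astype(np.float32)))
    m=(abs(c[...,0]-457)<50)&(abs(c[...,1]+122)<50)&(z>155)&(z<175); q=c[m]; print(" gun top",len(q),np.round(np.median(q,0),1),cv2.minAreaRect(q[:,:2].astype(np.float32)))
    m=(abs(c[...,0]-457)<30)&(abs(c[...,1]+122)<30)&(z>119)&(z<127); q=c[m]; print(" collar",len(q),np.round(np.median(q,0),1),cv2.minAreaRect(q[:,:2].astype(np.float32)))
    m=(abs(c[...,0]-457)<80)&(abs(c[...,1]+122)<80)&(z>111)&(z<118); q=c[m]; print(" board",len(q),cv2.minAreaRect(q[:,:2].astype(np.float32)))
plan(env,[380,-122,290],80)
E
```

```text
clock: 11.6
position: [473.3, -409.9, 309.5]
tool_rot: [0.668, 0.744, -0.001, 0.005]
ft_force: [0.1, -0.7, -0.2]
grip_width: 0.498
grip_force: 0.0
side rib 135 [[469.0, -438.0, 153.0], [475.0, -421.0, 170.0], [481.0, -388.0, 174.0]] ((473.7305908203125, -411.5344543457031), (10.841836929321289, 54.38609313964844), 5.9708404541015625)
 gun top 86 [ 455.  -131.6  166.4] ((453.18359375, -127.37115478515625), (24.123971939086914, 27.99894142150879), 5.476251602172852)
 collar 71 [ 447.6 -138.8  123. ] ((443.107666015625, -126.00205993652344), (26.81700897216797, 57.97480773925781), 41.48558044433594)
 board 475 ((454.94268798828125, -124.3268051147461), (98.8896255493164, 97.97344970703125), 79.71004486083984)
top rib 90 [[467.0, -433.0, 158.0], [475.0, -407.0, 171.0], [481.0, -383.0, 176.0]] ((474.6048889160156, -409.34423828125), (12.336236953735352, 53.29068374633789), 6.069996356964111)
 gun top 87 [ 458.  -126.   167.1] ((456.82891845703125, -126.54957580566406), (25.360843658447266, 28.43626594543457), 0.7009515166282654)
 collar 101 [ 452.5 -120.4  123.6] ((457.2552795410156, -122.22037506103516), (55.446964263916016, 55.617820739746094), 0.18375404179096222)
 board 716 ((456.7390441894531, -126.26747131347656), (96.33367156982422, 95.59077453613281), 80.90916442871094)
now [ 472.  -408.3  303.8] yaw 6.1 j6 -1.01 F [-1.  -0.3 -1.3] w 0.500 t 11.7
delta cm [29.45 -6.09  1.35] turn -73.9 (or 106.1)
```

```bash

python3 -m crank '{"delta_pos":[[4,0,0],[9,0.3,0],[14,0.6,0],[19,0.9,0],[23,1.2,0],[26,1.4,0],[28.2,1.4,0],[28.2,1.4,0],[28.2,1.4,0],[28.2,1.4,0],[28.2,1.4,0],[28.2,1.4,0]],"turn":[10,20,30,40,50,60,70,80,90,100,106.1,106.1],"jaw":[0,0,0,0,0,0,0,0,0,0,0,0]}'
python3 - <<'E'
from cell import env
from h import *
plan(env,[456,-126,120],-100)
d=wristcam(env); np.savez("w5.npz",**d); c=cloud(d); z=c[...,2]
n=(abs(c[...,0]-456)<60)&(abs(c[...,1]+126)<60)
m=n&(z>164)&(z<172); q=c[m]; print("gun top",len(q),np.round(np.median(q,0),1),cv2.minAreaRect(q[:,:2].astype(np.float32)))
m=n&(z>111)&(z<118); q=c[m]; print("board",len(q),cv2.minAreaRect(q[:,:2].astype(np.float32)))
m=n&(z>121)&(z<126); q=c[m]; print("collar",len(q),cv2.minEnclosingCircle(q[:,:2].astype(np.float32)))
# handle side surface above the collar: hull of points 130..165
m=n&(z>128)&(z<170); q=c[m][:,:2]; ctr=np.median(c[n&(z>164)&(z<172)],0)[:2]
for a in range(0,60,5):
    u=np.array([np.cos(np.radians(a)),np.sin(np.radians(a))]); w=(q-ctr)@u; print(a,np.percentile(w,[1,99]).round(1),end="; ")
t=env.get_image("top"); np.savez("top5.npz",**t); np.savez("side5.npz",**env.get_image("side"))
i=d["image"][:,:,::-1]; p=project(d,[*ctr,168])[0].astype(int); x0,y0=max(p[0]-60,0),max(p[1]-70,0); a=cv2.resize(i[y0:y0+140,x0:x0+120],(514,600)); 
b=t["image"][130:230,150:270,::-1]; b=cv2.resize(b,(286,238)); a=cv2.copyMakeBorder(a,0,0,0,286,cv2.BORDER_CONSTANT); a[:238,514:]=b
print(p,x0,y0); cv2.imwrite("pics/w5.png",a)
E
```

```text
clock: 13.2
position: [455.0, -125.9, 301.6]
tool_rot: [0.996, -0.086, -0.001, -0.001]
ft_force: [-0.8, -0.0, -0.7]
grip_width: 0.497
grip_force: 0.0
now [ 455.  -125.9  301.6] yaw -99.9 j6 1.22 F [-0.8 -0.  -0.7] w 0.497 t 13.2
delta cm [1.600e-01 1.000e-02 1.816e+01] turn 0.1 (or -179.9)
gun top 501 [ 456.1 -124.5  168. ] ((455.1190185546875, -124.25361633300781), (27.646953582763672, 30.4136905670166), 8.67591667175293)
board 4503 ((454.8912048339844, -124.25435638427734), (96.26921844482422, 96.4454116821289), 80.52725219726562)
collar 422 ((455.36236572265625, -124.34479522705078), 22.95388412475586)
0 [-14.4  13.8]; 5 [-14.2  13.5]; 10 [-14.3  13.2]; 15 [-14.2  13.4]; 20 [-14.   13.9]; 25 [-14.3  14.3]; 30 [-14.2  14.6]; 35 [-13.9  14.7]; 40 [-14.2  14.8]; 45 [-14.2  14.7]; 50 [-14.   14.6]; 55 [-13.9  14.4]; [252 180] 192 110
```

View pics/w5.png

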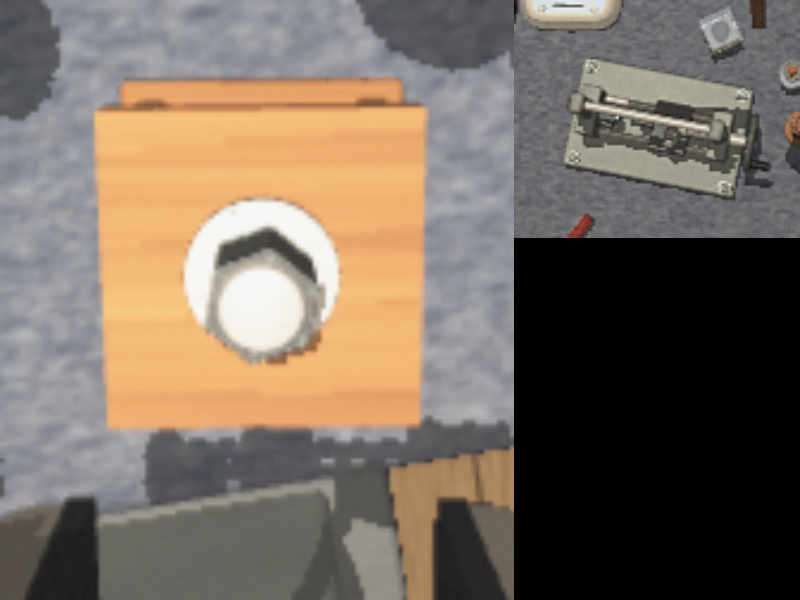

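The composite shows the gun in its stand with handle flats left and right (210 and 318, 305) along the closing axis and its corners up and down. The inset shows the trimmer uncovered. The tool can't be tilted by the rows, so I'll grip, lift, then pivot the gun 30° in the fingers against the fixed stand's edge.

```bash

python3 -m crank '{"delta_pos":[[0,-0.16,5],[0,-0.16,10],[0,-0.16,15],[0,-0.16,19],[0,-0.16,20.9],[0,-0.16,20.9],[0,-0.16,20.9],[0,-0.16,20.9],[0,-0.16,20.9],[0,-0.16,20.9]],"turn":[0,0,0,0,0,0,0,0,0,0],"jaw":[0,0,0,0,0,0,-0.6,-1,-1,-1]}' 30
python3 -m crank '{"delta_pos":[[0,0,-1],[0,0,-4],[0,0,-8],[0,0,-12],[0,0,-12.5],[0,-3,-12.5],[0,-6,-12.5],[0,-8.5,-12.5],[0,-8.5,-12.5],[0,-8.5,-12.5],[0,-8.5,-12.5],[0,-8.5,-12.5],[0,-8.5,-12.5],[0,-8.5,-12.5],[0,-8.5,-12.5]],"turn":[0,0,0,0,0,-10,-20,-30,-40,-50,-60,-70,-80,-90,-90],"jaw":[-1,-1,-1,-1,-1,-1,-1,-1,-1,-1,-1,-1,-1,-1,-1]}'
cat >> h.py <<'E'
def gunfit(env,n,save=None):
    """gun seen by camera n: points in tool frame, axis from coupler/stem/barrel points below the tips"""
    s=env.observe(); M=R.from_quat(s["tool_rot"]).as_matrix()
    d=wristcam(env) if n=="wrist" else dict(env.get_image(n))
    if save: np.savez(save,**d)
    l=(cloud(d)-s["position"])@M
    m=(abs(l[...,1])<25)&(abs(l[...,0])<100)&(l[...,2]>-36)&(l[...,2]<90); q=l[m]
    print(n,len(q),"x %.0f..%.0f y %.0f..%.0f zmax %.0f"%(*np.percentile(q[:,0],[1,99]),*np.percentile(q[:,1],[1,99]),np.percentile(q[:,2],99)))
    return q
E
python3 - <<'E'
from cell import env
from h import *
for n in("side","top","wrist"):
    q=gunfit(env,n)
    for a in range(-30,95,10):
        w=q[(q[:,2]>=a)&(q[:,2]<a+10)]
        if len(w)>3: print(a,len(w),"x %.0f..%.0f y %.0f..%.0f"%(w[:,0].min(),w[:,0].max(),w[:,1].min(),w[:,1].max()),end="; ")
plan(env,[455.3,-124.3,167],-10)
E
```

```text
clock: 14.6
position: [457.0, -125.3, 95.6]
tool_rot: [0.996, -0.087, 0.001, 0.001]
ft_force: [0.0, 0.7, 5.9]
grip_width: 0.318
grip_force: 30.0
clock: 16.48
position: [469.5, -40.6, 217.0]
tool_rot: [0.766, 0.642, -0.001, -0.002]
ft_force: [-0.1, -0.3, -1.2]
grip_width: 0.315
grip_force: 30.0
side 368 x -26..1 y -20..21 zmax 74
-30 84 x -29..2 y -22..23; -20 15 x -21..-8 y -14..15; -10 37 x -22..0 y -15..17; 0 42 x -20..2 y -16..17; 10 30 x -21..1 y -16..17; 20 4 x -14..-5 y -1..6; 30 14 x -9..-2 y -6..6; 40 34 x -17..1 y -11..14; 50 39 x -18..0 y -15..15; 60 31 x -18..-3 y -14..15; 70 11 x -16..-8 y -14..13; Traceback (most recent call last):
  File "<stdin>", line 4, in <module>
  File "h.py", line 25, in gunfit
    print(n,len(q),"x %.0f..%.0f y %.0f..%.0f zmax %.0f"%(*np.percentile(q[:,0],[1,99]),*np.percentile(q[:,1],[1,99]),np.percentile(q[:,2],99)))
                                                           ~~~~~~~~~~~~~^^^^^^^^^^^^^^^
    return _quantile_unchecked(
        a, q, axis, out, overwrite_input, method, keepdims, weights)
    return _ureduce(a,
                    func=_quantile_ureduce_func,
    ...<5 lines>...
                    overwrite_input=overwrite_input,
                    method=method)
    r = func(a, **kwargs)
    result = _quantile(arr,
                       quantiles=q,
    ...<2 lines>...
                       out=out,
                       weights=wgt)
    slices_having_nans = np.isnan(arr[-1, ...])
                                  ~~~^^^^^^^^^
IndexError: index -1 is out of bounds for axis 0 with size 0
```

```bash

python3 -m crank '{"delta_pos":[[0,0,2.5],[0,0,5],[-1,0,5],[-2,0,5],[-2.6,0,5],[-3.2,0,5],[-3.8,0,5],[-4.4,0,5],[-5,0,5],[-5.6,0,5],[-6.2,0,5],[-6.8,0,5],[-7.4,0,5],[-7.8,0,5],[-7.8,0,5]],"turn":[0,0,0,0,0,0,0,0,0,0,0,0,0,0,0],"jaw":[-1,-1,-1,-1,-1,-1,-1,-1,-1,-1,-1,-1,-1,-1,-1]}' 15
python3 - <<'E'
from cell import env
from h import *
plan(env,[455.3,-124.3,167],-10)
for n in("side","wrist"):
    q=gunfit(env,n,n+"6.npz")
    for a in range(-30,90,10):
        w=q[(q[:,2]>=a)&(q[:,2]<a+10)]
        if len(w)>3: print(a,len(w),"x %.0f..%.0f y %.0f..%.0f"%(w[:,0].min(),w[:,0].max(),w[:,1].min(),w[:,1].max()),end="; ")
E
```

```text
clock: 18.45
position: [457.1, -118.4, 169.3]
tool_rot: [0.766, 0.643, -0.0, 0.0]
ft_force: [-0.6, 1.3, -3.0]
grip_width: 0.306
grip_force: 15.0
now [ 457.1 -118.4  169.3] yaw -10.0 j6 -0.34 F [-0.6  1.3 -3. ] w 0.306 t 18.4
delta cm [-0.61 -0.07  0.23] turn 0.0 (or -180.0)
side 768 x -57..53 y -24..24 zmax 89
-30 55 x -9..16 y -19..23; -20 19 x -7..7 y -15..20; -10 9 x 5..29 y 6..17; 0 21 x 9..30 y -11..17; 10 11 x 17..27 y -9..14; 30 19 x 38..60 y -10..15; 40 31 x -39..54 y -18..14; 50 397 x -57..63 y -25..25; 60 78 x -58..53 y -25..25; 70 64 x -58..15 y -24..24; 80 52 x -56..-49 y -24..24; wrist 4229 x 8..72 y -24..24 zmax 65
-30 399 x 6..38 y -22..23; -20 526 x 27..43 y -16..17; -10 504 x 28..49 y -17..17; 0 170 x 32..49 y -17..17; 20 104 x 46..55 y -6..6; 30 775 x 44..67 y -14..14; 40 306 x 43..73 y -15..15; 50 577 x 10..73 y -25..25; 60 40 x 42..42 y -25..25; 70 25 x 39..42 y -25..25;
```

```bash

python3 -m crank '{"delta_pos":[[0,0,0],[0,0,0],[2,0,0],[4,0,-3],[5,0,-8],[5,0,-12],[5,0,-12],[5,0,-12]],"turn":[0,0,0,0,0,0,0,0],"jaw":[-1,-1,-1,-1,-1,-1,-1,-1]}' 60
cat >> h.py <<'E'
def tilt(q,show=True):
    """cylinder surface fit: coupler r15, barrel r17 in tool frame; solves axis point (x0,y0 at grip height z=-55) and tilt"""
    from scipy.optimize import least_squares
    def f(p):
        a,b=p[2],p[3]; D=np.array([np.sin(a),np.sin(b)*np.cos(a),np.cos(a)*np.cos(b)])
        v=q-np.array([p[0],p[1],-55.]); t=v@D; r=np.linalg.norm(v-np.outer(t,D),axis=1)
        R0=np.where((t>34)&(t<74),17.,np.where((t>104)&(t<128),15.,np.nan)); e=r-R0
        return np.where(np.isnan(e),3,np.clip(e,-6,6))
    best=min((least_squares(f,[0,0,a,0],loss="soft_l1",diff_step=1e-4) for a in np.radians([20,25,30,35,40])),key=lambda o:o.cost)
    p=best.x; D=np.array([np.sin(p[2]),np.sin(p[3])*np.cos(p[2]),np.cos(p[2])*np.cos(p[3])])
    t=(q-[p[0],p[1],-55.])@D; print("x0 %.1f y0 %.1f tilt %.1f side %.1f"%(p[0],p[1],*np.degrees(p[2:])),"mouth t %.1f"%np.percentile(t,99.5),"rms",np.round(np.median(abs(f(p))),2)); return p,np.percentile(t,99.5)
E
python3 - <<'E'
from cell import env
from h import *
plan(env,[455.3,-124.3,167],-10)
Q=[]
for n in("side","wrist","top"):
    try:
        q=gunfit(env,n,n+"7.npz"); q=q[(q[:,2]>-25)]; print(len(q)); 
        if len(q)>60: tilt(q)
        Q.append(q)
    except Exception as e: print(e)
tilt(np.vstack(Q))
E
```

```text
clock: 19.55
position: [465.3, -68.6, 287.5]
tool_rot: [0.766, 0.643, -0.001, -0.001]
ft_force: [0.5, -0.1, -3.0]
grip_width: 0.296
grip_force: 60.0
now [465.3 -68.6 287.5] yaw -10.0 j6 -0.23 F [ 0.5 -0.1 -3. ] w 0.296 t 19.6
delta cm [-5.660e+00  1.000e-02  1.205e+01] turn 0.0 (or -180.0)
side 253 x -8..56 y -18..21 zmax 65
224
x0 -1.1 y0 0.4 tilt 28.8 side -0.7 mouth t 129.5 rms 2.81
wrist 3671 x 8..72 y -21..21 zmax 51
2633
x0 -0.1 y0 0.0 tilt 27.6 side 0.0 mouth t 128.1 rms 0.42
top 48 x 56..71 y -11..15 zmax 56
48
x0 0.2 y0 -0.3 tilt 27.5 side 0.2 mouth t 128.3 rms 0.5
```

Measured tilt is 27.6°, so I'll nudge it about 2.4° further the same way.

```bash

python3 -m crank '{"delta_pos":[[0,0,6],[0,0,11],[-2,0,12],[-4,0,12],[-4.8,0,12],[-5.3,0,12],[-5.6,0,12],[-5.6,0,12]],"turn":[0,0,0,0,0,0,0,0],"jaw":[-1,-1,-1,-1,-1,-1,-1,-1]}' 15
python3 -m crank '{"delta_pos":[[0,0,0],[0,0,0],[2,0,0],[4,0,-3],[5.6,0,-8],[5.6,0,-12],[5.6,0,-12],[5.6,0,-12]],"turn":[0,0,0,0,0,0,0,0],"jaw":[-1,-1,-1,-1,-1,-1,-1,-1]}' 60
python3 - <<'E'
from cell import env
from h import *
plan(env,[455.3,-124.3,167],-10)
q=gunfit(env,"wrist"); tilt(q[(q[:,2]>-25)])
# nipple from the earlier, unobstructed top/side/wrist views
for n in("top5","side5"):
    c=cloud(dict(np.load(n+".npz"))); z=c[...,2]; m=(z>11)&(np.hypot(c[...,0]-571,c[...,1]-150)<160)
    k,l,st,ct=cv2.connectedComponentsWithStats(m.astype(np.uint8)); j=1+np.argmax(st[1:,4]); w=c[(l==j)&(z<24)]
    print(n,"plate",len(w),cv2.minAreaRect(w[:,:2].astype(np.float32)))
    m=(abs(c[...,0]-571)<60)&(abs(c[...,1]-150)<75)&(z>124)&(z<140); b=c[m]; f=np.polyfit(b[:,1],b[:,0],1); print(" bar n",len(b),"x at 150 %.1f yaw %.1f"%(np.polyval(f,150),-np.degrees(np.arctan(f[0]))),"y",b[:,1].min(),b[:,1].max())
    e=np.radians(-10); Rz=np.array([[np.cos(e),-np.sin(e)],[np.sin(e),np.cos(e)]]); p=Rz@[-24,-26]+[571.4,151]
    m=(np.hypot(c[...,0]-p[0],c[...,1]-p[1])<14)&(z>68)&(z<90); q=c[m]; print(" pred ball",p.round(1),len(q),np.round(np.median(q,0),1) if len(q) else "",q.max(0).round(1) if len(q) else "")
E
```

```text
clock: 20.7
position: [456.2, -123.4, 169.2]
tool_rot: [0.766, 0.643, 0.0, -0.0]
ft_force: [-0.0, 2.3, -2.5]
grip_width: 0.307
grip_force: 15.0
clock: 21.7
position: [465.3, -68.8, 287.6]
tool_rot: [0.766, 0.643, -0.001, -0.001]
ft_force: [-0.2, 0.3, -3.2]
grip_width: 0.301
grip_force: 60.0
now [465.3 -68.8 287.6] yaw -10.0 j6 -0.23 F [-0.2  0.3 -3.2] w 0.301 t 21.7
delta cm [-5.64  0.   12.06] turn 0.0 (or -180.0)
wrist 3698 x 8..75 y -21..21 zmax 49
x0 -0.1 y0 0.0 tilt 29.7 side 0.0 mouth t 128.6 rms 0.43
top5 plate 2110 ((571.2569580078125, 149.75241088867188), (249.86886596679688, 149.82177734375), 79.39839935302734)
 bar n 199 x at 150 570.8 yaw -10.6 y 78.87820432788048 223.36833987352946
 pred ball [543.2 129.6] 16 [546.7 133.5  79. ] [556.9 140.2  87.1]
side5 plate 659 ((561.9325561523438, 150.69700622558594), (248.7252655029297, 139.5327606201172), 81.34233093261719)
 bar n 89 x at 150 570.1 yaw -10.9 y 94.92163979311272 224.9585998253806
 pred ball [543.2 129.6] 3 [539.7 136.4  79. ] [539.9 138.2  81.7]
```

```bash

python3 -m crank '{"delta_pos":[[3,-2,0],[7,-4,0],[12,-6,0],[16,-8,0],[19,-9.8,0],[20.9,-9.8,0],[20.9,-9.8,0],[20.9,-9.8,0],[20.9,-9.8,0],[20.9,-9.8,0],[20.9,-9.8,0]],"turn":[10,20,30,40,50,60,70,80,90,90.5,90.5],"jaw":[-1,-1,-1,-1,-1,-1,-1,-1,-1,-1,-1]}'
python3 - <<'E'
from cell import env
from h import *
plan(env,[405,154,287],-100.5)
s=env.observe(); d=wristcam(env); np.savez("w8.npz",**d); c=cloud(d); z=c[...,2]
m=(z>124)&(z<140)&(abs(c[...,0]-571)<70)&(abs(c[...,1]-150)<65); b=c[m]; f=np.polyfit(b[:,1],b[:,0],1); print("bar",len(b),"x at 150 %.1f yaw %.1f"%(np.polyval(f,150),-np.degrees(np.arctan(f[0]))))
m=(z>12)&(z<24)&(np.hypot(c[...,0]-571,c[...,1]-150)<165); w=c[m]; print("plate",len(w),cv2.minAreaRect(w[:,:2].astype(np.float32)))
p=project(d,[543,130,78])[0]; print("pred px",p,"fx",d["fx"])
x0,y0=int(p[0])-50,int(p[1])-45; a=d["image"][y0:y0+90,x0:x0+100,::-1]; cv2.imwrite("pics/w8.png",cv2.resize(a,(600,540),interpolation=cv2.INTER_CUBIC)); print(x0,y0)
E
```

```text
clock: 23.12
position: [405.1, 154.0, 288.1]
tool_rot: [0.996, -0.09, -0.001, 0.0]
ft_force: [0.8, 0.4, -3.1]
grip_width: 0.3
grip_force: 60.0
now [405.1 154.  288.1] yaw -100.3 j6 1.83 F [ 0.8  0.4 -3.1] w 0.300 t 23.1
delta cm [-0.    0.01  0.11] turn 0.2 (or -179.8)
bar 1622 x at 150 568.5 yaw -10.7
plate 9482 ((527.7963256835938, 159.29953002929688), (249.7978057861328, 206.32421875), 79.70306396484375)
pred px [252.72999053  57.88322392] fx 311.26523879728217
202 12
```

View pics/w8.png

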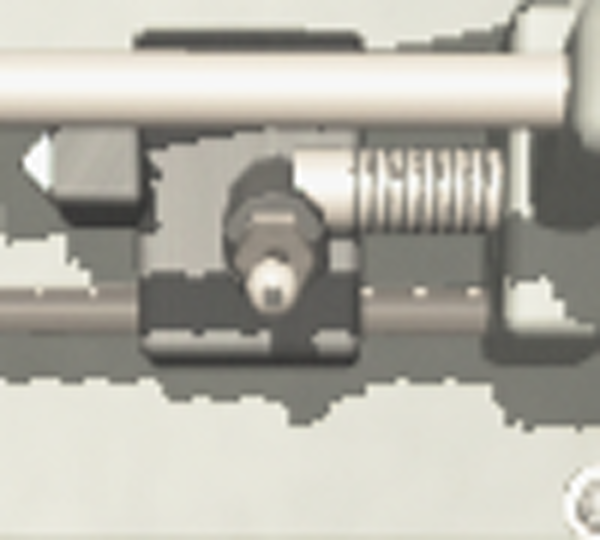

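The crop shows the uncovered nipple: ball head at crop (272,282), i.e. wrist px (247,59), hexagon above it at (270,215), carriage (140–360), bar at row 85. I'll measure the ball from depth and the ray here, and again after moving to a second place near the pre-approach.

```bash
cat >> h.py <<'E'
def ballfit(d,guess,r=5.5):
    from scipy.optimize import least_squares
    c=cloud(d); z=c[...,2]; m=(np.linalg.norm(c-guess,axis=-1)<8.5); q=c[m]
    f=lambda p:np.linalg.norm(q-p,axis=1)-r
    o=least_squares(f,guess,loss="soft_l1",f_scale=.7); print("ball n",len(q),"centre",o.x.round(1),"med|e| %.2f"%np.median(abs(o.fun))); return o.x
def cast(d,u,z):
    E=np.array(d["extrinsics"]); v=E[:3,:3]@np.array([(u[0]-d["cx"])/d["fx"],-(u[1]-d["cy"])/d["fy"],-1]); o=E[:3,3]; return o+v*(z-o[2])/v[2]
E
python3 - <<'E'
from h import *
d=dict(np.load("w8.npz")); c=cloud(d)
for z in(75,78,81): print(z,cast(d,(247.3,59),z).round(1))
for r in range(54,66,2): print(r,[tuple(c[r,k].round(0).astype(int)) for k in range(242,254,2)])
b=c[57:61,245:250].reshape(-1,3); g=np.nanmedian(b,0)-[0,0,4]; print(g)
for i in range(3): g=ballfit(d,g)
E
```

```text
75 [543.4 136.8  75. ]
78 [542.9 136.8  78. ]
81 [542.5 136.9  81. ]
54 [(np.int64(552), np.int64(142), np.int64(68)), (np.int64(551), np.int64(140), np.int64(67)), (np.int64(550), np.int64(137), np.int64(72)), (np.int64(549), np.int64(135), np.int64(73)), (np.int64(550), np.int64(132), np.int64(68)), (np.int64(549), np.int64(130), np.int64(68))]
56 [(np.int64(549), np.int64(143), np.int64(66)), (np.int64(547), np.int64(140), np.int64(81)), (np.int64(546), np.int64(138), np.int64(83)), (np.int64(546), np.int64(135), np.int64(81)), (np.int64(545), np.int64(133), np.int64(81)), (np.int64(547), np.int64(130), np.int64(67))]
58 [(np.int64(549), np.int64(143), np.int64(58)), (np.int64(544), np.int64(141), np.int64(81)), (np.int64(543), np.int64(138), np.int64(84)), (np.int64(543), np.int64(136), np.int64(84)), (np.int64(543), np.int64(133), np.int64(83)), (np.int64(545), np.int64(131), np.int64(65))]
60 [(np.int64(548), np.int64(144), np.int64(47)), (np.int64(542), np.int64(141), np.int64(82)), (np.int64(541), np.int64(139), np.int64(85)), (np.int64(541), np.int64(136), np.int64(84)), (np.int64(541), np.int64(134), np.int64(81)), (np.int64(544), np.int64(131), np.int64(57))]
62 [(np.int64(546), np.int64(144), np.int64(46)), (np.int64(540), np.int64(142), np.int64(81)), (np.int64(539), np.int64(139), np.int64(84)), (np.int64(539), np.int64(137), np.int64(83)), (np.int64(539), np.int64(134), np.int64(81)), (np.int64(543), np.int64(131), np.int64(47))]
64 [(np.int64(543), np.int64(145), np.int64(47)), (np.int64(543), np.int64(142), np.int64(45)), (np.int64(542), np.int64(139), np.int64(46)), (np.int64(542), np.int64(137), np.int64(47)), (np.int64(541), np.int64(134), np.int64(47)), (np.int64(541), np.int64(131), np.int64(48))]
[542.67476154 137.17026559  79.80958474]
ball n 66 centre [542.5 137.3  78.7] med|e| 0.38
ball n 66 centre [542.5 137.3  78.7] med|e| 0.38
ball n 66 centre [542.5 137.3  78.7] med|e| 0.38
```

```bash
python3 -m crank '{"delta_pos":[[3,2,0],[5,6,0],[5,8,0],[5,8,0]],"turn":[0,0,0,0],"jaw":[-1,-1,-1,-1]}'
python3 - <<'E'
from cell import env
from h import *
s=env.observe(); d=wristcam(env); np.savez("w9.npz",**d); plan(env,[405,154,287],-100.5)
g=np.array([543,131,78.]); print(project(d,g))
for i in range(4): g=ballfit(d,g)
p=project(d,g)[0]; i=d["image"]; x,y=p.astype(int)
a=cv2.resize(i[y-20:y+20,x-20:x+20,::-1],(480,480),interpolation=cv2.INTER_CUBIC); cv2.circle(a,tuple(((p-[x-20,y-20])*12).astype(int)),2,(0,0,255),-1); cv2.imwrite("pics/w9.png",a); print(p,x,y)
q=gunfit(env,"wrist"); tilt(q[(q[:,2]>-25)])
E
```

```text
clock: 23.68
position: [440.1, 65.4, 288.9]
tool_rot: [0.996, -0.092, -0.0, 0.0]
ft_force: [-0.1, 0.2, -3.0]
grip_width: 0.298
grip_force: 60.0
now [440.1  66.3 289. ] yaw -100.5 j6 1.63 F [ 0.3 -0.1 -3.2] w 0.301 t 23.7
delta cm [-5.05 -7.98  0.2 ] turn 0.0 (or -180.0)
[[188.74973156 101.2077141 ]]
ball n 39 centre [542.9 136.7  78.5] med|e| 0.45
ball n 67 centre [542.9 136.9  78.7] med|e| 0.34
ball n 65 centre [542.9 137.   78.8] med|e| 0.31
ball n 64 centre [542.8 137.   78.8] med|e| 0.28
[184.09404373 102.21596498] 184 102
wrist 3706 x 8..75 y -22..21 zmax 49
x0 0.1 y0 0.0 tilt 29.5 side -0.3 mouth t 128.1 rms 0.48
```

View pics/w9.png

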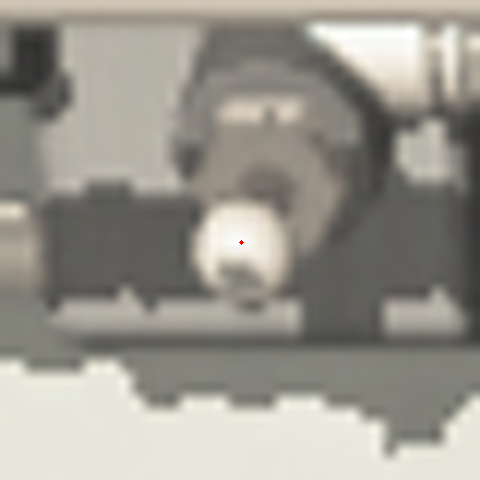

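The second crop shows the ball's fitted centre (red dot, 241,242) on the ball head. Both wrist views give (542.7, 137.1, 78.7). Now working out the approach in tool axes.

```bash
python3 - <<'E'
from cell import env
from h import *
s=env.observe(); M=R.from_quat(s["tool_rot"]).as_matrix(); b=M.T@(np.array([542.75,137.1,78.75])-s["position"])
a=np.radians(29.6); G=np.array([np.sin(a),-.003,np.cos(a)]); N=np.array([.5,0,.866]); seat=np.array([0,0,-55.])+(128.5-11.5)*G
print("ball in tool",b.round(1)); 
for k in(100,60,30,14,0,-12): print(k,((b-seat-k*N)/10).round(2))
E
```

```text
ball in tool [ 88.2 -87.6 210.4]
100 [-1.96 -8.73  7.71]
60 [ 0.04 -8.73 11.17]
30 [ 1.54 -8.73 13.77]
14 [ 2.34 -8.73 15.15]
0 [ 3.04 -8.73 16.37]
-12 [ 3.64 -8.73 17.41]
```

Go to the k=30 stand-off (mouth about 18 mm clear of the ball) and check the alignment there.

```bash
python3 -m crank '{"delta_pos":[[-1,-3,1],[-2,-7,3],[-2,-8.7,6],[-1,-8.7,9.4],[0,-8.7,11.2],[1,-8.7,12.9],[1.5,-8.7,13.8],[1.5,-8.7,13.8],[1.5,-8.7,13.8]],"turn":[0,0,0,0,0,0,0,0,0],"jaw":[-1,-1,-1,-1,-1,-1,-1,-1,-1]}'
python3 - <<'E'
from cell import env
from h import *
s=env.observe(); M=R.from_quat(s["tool_rot"]).as_matrix(); d=wristcam(env); np.savez("w10.npz",**d); plan(env,[405,154,287],-100.5)
l=(cloud(d)-s["position"])@M
m=(abs(l[...,1])<25)&(abs(l[...,0])<100)&(l[...,2]>-25)&(l[...,2]<58); p,t=tilt(l[m])
g=np.array([542.75,137.1,78.75]); 
try: g2=ballfit(d,g)
except Exception as e: print(e)
b=M.T@(g-s["position"]); G=np.array([np.sin(p[2]),np.sin(p[3]),np.cos(p[2])]); v=b-np.array([p[0],p[1],-55.]); al=v@G; off=v-al*G
print("ball along gun axis %.1f from grip, off axis"%al,off.round(1),"ball tool",b.round(1))
# camera-independent side view
sd=dict(env.get_image("side")); l=(cloud(sd)-s["position"])@M; m=(abs(l[...,1])<25)&(abs(l[...,0]-25)<75)&(l[...,2]>-25)&(l[...,2]<58); print(m.sum()); 
E
```

```text
clock: 24.9
position: [471.0, 149.6, 152.0]
tool_rot: [0.996, -0.091, 0.001, -0.0]
ft_force: [0.3, 0.3, -2.7]
grip_width: 0.298
grip_force: 60.0
now [471.1 149.5 152.1] yaw -100.4 j6 1.82 F [-0.1  0.2 -2.9] w 0.299 t 24.9
delta cm [ -6.56   0.75 -13.5 ] turn 0.1 (or -179.9)
x0 0.4 y0 -0.1 tilt 29.3 side -0.2 mouth t 127.6 rms 0.99
ball n 10 centre [543.8 137.   76. ] med|e| 0.23
ball along gun axis 147.3 from grip, off axis [ 0.2 -0.  -0.1] ball tool [72.8 -0.6 73.4]
249
```

Aligned within 0.3 mm. Pressing along the axis, first to about home.

```bash
python3 -m crank '{"delta_pos":[[0.5,0,0.87],[0.8,0,1.39],[1.0,0,1.73],[1.15,0,1.99],[1.3,0,2.25],[1.4,0,2.42],[1.5,0,2.6],[1.6,0,2.77],[1.6,0,2.77]],"turn":[0,0,0,0,0,0,0,0,0],"jaw":[-1,-1,-1,-1,-1,-1,-1,-1,-1]}'
cat >> h.py <<'E'
def nose(env):
    s=env.observe(); M=R.from_quat(s["tool_rot"]).as_matrix(); d=wristcam(env); plan(env,s["position"],-100.5)
    l=(cloud(d)-s["position"])@M; m=(abs(l[...,1])<25)&(abs(l[...,0])<100)&(l[...,2]>-25)&(l[...,2]<62); q=l[m]
    from scipy.optimize import least_squares
    # tilt from the barrel and collar only (they do not slide)
    def f(p):
        G=np.array([np.sin(p[1]),0,np.cos(p[1])]); v=q-np.array([p[0],0,-55.]); t=v@G; r=np.linalg.norm(v-np.outer(t,G),axis=1); return np.where((t>36)&(t<72),np.clip(r-17,-4,4),0)
    o=least_squares(f,[0,np.radians(29.5)],diff_step=1e-3); G=np.array([np.sin(o.x[1]),0,np.cos(o.x[1])]); v=q-np.array([o.x[0],0,-55.]); t=v@G; r=np.linalg.norm(v-np.outer(t,G),axis=1)
    print("tilt %.1f x0 %.1f"%(np.degrees(o.x[1]),o.x[0])); print("t:r90",[(a,len(r[(t>=a)&(t<a+2)]),round(float(np.percentile(r[(t>=a)&(t<a+2)],60)),1)) for a in range(60,122,2) if ((t>=a)&(t<a+2)&(r<25)).sum()>3])
    c=np.array([542.75,137.1,78.75]); b=M.T@(c-s["position"])-np.array([o.x[0],0,-55.]); print("ball along axis %.1f off"%(b@G),(b-(b@G)*G).round(1))
E
python3 -c "
from cell import env
from h import *
nose(env)"
```

```text
clock: 26.12
position: [485.9, 146.6, 124.8]
tool_rot: [0.996, -0.091, -0.001, -0.0]
ft_force: [-7.9, 2.3, 9.3]
grip_width: 0.3
grip_force: 60.0
now [485.8 146.7 124.8] yaw -100.5 j6 1.81 F [-6.8  1.7  8.4] w 0.302 t 26.2
delta cm [ 0. -0.  0.] turn 0.0 (or -180.0)
tilt 30.4 x0 -1.2
t:r90 [(60, 98, 17.2), (62, 89, 17.1), (64, 90, 17.0), (66, 100, 17.2), (68, 84, 17.2), (70, 86, 17.0), (72, 81, 17.2), (74, 23, 16.7), (88, 11, 54.5), (90, 20, 6.4), (92, 21, 6.2), (94, 27, 6.4), (96, 26, 6.6), (98, 95, 7.6), (100, 182, 9.8), (102, 158, 11.7), (104, 160, 13.4), (106, 137, 14.5), (108, 51, 15.0), (110, 56, 14.9), (112, 46, 15.0), (114, 54, 14.9), (116, 51, 14.9), (118, 53, 15.0), (120, 40, 14.9)]
ball along axis 116.9 off [-0.2 -0.9  0.1]
```

Ball is at the seat (116.9 mm) with about 13 N along the axis, so it has snapped on. Pushing about 13 mm more along the axis.

```bash
python3 -m crank '{"delta_pos":[[0.1,0,0.17],[0.2,0,0.35],[0.3,0,0.52],[0.4,0,0.69],[0.5,0,0.87],[0.6,0,1.04],[0.65,0,1.13],[0.65,0,1.13],[0.65,0,1.13]],"turn":[0,0,0,0,0,0,0,0,0],"jaw":[-1,-1,-1,-1,-1,-1,-1,-1,-1]}'
python3 -c "
from cell import env
from h import *
nose(env)"
```

```text
clock: 27.3
position: [492.0, 145.6, 114.3]
tool_rot: [0.996, -0.091, -0.001, -0.0]
ft_force: [-10.2, 0.9, 13.3]
grip_width: 0.302
grip_force: 60.0
now [492.  145.6 114.2] yaw -100.4 j6 1.80 F [-10.5   1.2  12. ] w 0.302 t 27.4
delta cm [ 0.  0. -0.] turn 0.1 (or -179.9)
tilt 31.2 x0 -2.2
t:r90 [(60, 95, 17.0), (62, 93, 16.9), (64, 96, 17.1), (66, 370, 48.3), (68, 967, 49.9), (70, 429, 52.4), (72, 287, 52.7), (74, 155, 52.6), (86, 4, 7.8), (88, 90, 9.2), (90, 122, 10.9), (92, 171, 12.6), (94, 149, 13.9), (96, 68, 14.5), (98, 56, 14.3), (100, 63, 14.4), (102, 58, 14.3), (104, 53, 14.4), (106, 52, 14.3), (108, 51, 14.2), (110, 55, 14.1), (112, 50, 14.2), (114, 28, 14.1)]
ball along axis 105.2 off [-0.8 -0.9  0.5]
```

The coupler shoulder has moved 11.5 mm towards the barrel and the axial force is about 18 N, which matches the spring. A short hold to check it's steady, then I'll hand in.

```bash
python3 -m crank '{"delta_pos":[[0,0,0],[0,0,0],[0,0,0],[0,0,0],[0,0,0],[0,0,0]],"turn":[0,0,0,0,0,0],"jaw":[-1,-1,-1,-1,-1,-1]}'
python3 -c "
from cell import env
from h import *
nose(env)
c=cloud(dict(env.get_image('top'))); z=c[...,2]; q=c[(abs(c[...,0]-472)<20)&(abs(c[...,1]+408)<40)&(z>160)&(z<180)]; print('hood rib',len(q),np.median(q,0).round(1))"
```

```text
clock: 28.1
position: [492.0, 145.6, 114.3]
tool_rot: [0.996, -0.091, -0.001, -0.0]
ft_force: [-10.2, 0.9, 12.8]
grip_width: 0.302
grip_force: 60.0
now [492.  145.6 114.2] yaw -100.4 j6 1.80 F [-9.9  1.7 13. ] w 0.302 t 28.1
delta cm [ 0.   -0.   -0.01] turn 0.1 (or -179.9)
tilt 30.5 x0 -1.4
t:r90 [(60, 89, 17.1), (62, 92, 17.1), (64, 123, 17.3), (66, 939, 49.3), (68, 582, 51.6), (70, 344, 52.9), (72, 224, 53.0), (74, 106, 52.8), (86, 21, 9.2), (88, 108, 10.0), (90, 129, 11.7), (92, 167, 13.3), (94, 138, 14.5), (96, 59, 14.9), (98, 54, 14.8), (100, 66, 14.9), (102, 49, 14.8), (104, 60, 14.9), (106, 54, 14.8), (108, 51, 14.7), (110, 46, 14.8), (112, 56, 14.8), (114, 16, 14.5)]
ball along axis 104.8 off [-0.3 -0.9  0.2]
hood rib 92 [ 475.5 -406.8  170.7]
```

```bash
python3 -c "
from cell import env
print(env.hand_in())"
```

```text
the job is handed in; nothing more can be done
None
```

Handed in at about 28 s: the hood hangs released on the rail's bar, and the gun is snapped onto the nipple and held pushed in at full grip, its nose about 11.5 mm into the barrel by camera measurement; the hand-in gave no verdict.

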